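Fit the spacer comb between the stone slabs

TASK

Five stone sample slabs stand in the steel rack that leans towards the robot. Take the wooden comb with four teeth and slide it in so that each tooth goes between two neighbouring slabs; keep hold of it until it is fully home, its bar flat on the slabs' edges, then let go and move away. Leave the comb with three teeth and the other loose things on the table where they are.

Things in the scene. Friction and masses are not known exactly. Their poses are not given: they have to be found in the camera images.
- comb: plywood comb with FOUR teeth, 110 to 230 g, standing on its tooth tips. Origin: centre of the plane of the tips; z from tips to handle, y along the comb, x across; a half turn about z makes no difference. Teeth at y = -45, -15, 15, 45 mm, 12 mm thick (y), 40 mm wide (x), z 0 to 45 mm, the lowest 8 mm thinned to 8 mm. Bar 44 x 116 mm at z 45 to 57. In any place of the row of three (two combs, rack)
- comb_handle (a point): centre of the comb's handle, a block on the middle of its bar, 24 mm thick along the comb's x (grip it across this), 60 mm along y, 45 mm high: comb z 57 to 102 mm, this point at 79.5. Axes as the comb's
- cradle: leaning tray of the heavy, fixed steel rack that holds five stone slabs; its place and yaw vary. Origin: centre of the underside of the tray floor (86 x 156 x 10 mm). z points out of the opening, leaning 25 degrees from vertical (at yaw 0 up and towards -x, the robot), y level along the row, x up the slope. Steel lips at both sides, inner faces x = -35 and 35 mm, up to z = 40
- slab_edges (a point): middle of the slabs' upper edges, 70 mm along z from the tray's origin; axes as the tray's. Slabs centred at y = -60, -30, 0, 30, 60 mm, each 12 mm thick (gaps 18 mm), 70 mm wide (x), 60 mm high, fixed. The rack's highest point is about 120 mm above the table
- comb_home (a point): where the comb's origin lies when it is home, its bar on the slabs' edges: 25 mm along z from the tray's origin; axes as the tray's. The comb's z then lies along this z, its y along this y either way round. The lips leave it 15 mm play either way along x. Let go there, it stays or slips down the slope to the lower lip
- coarse_comb: another plywood comb, shorter: its bar is 88 mm long, also 102 mm high, with only THREE teeth, 20 mm thick, at y = -32, 0, 32 mm: it does not fit this rack; leave it standing. Origin and axes as for the four-toothed comb.
- dish: small stone bowl, 56 mm across, 32 mm high, loose, among the things of the row; origin under its centre; leave it
- candle_holder: small cream stone candle holder, 52 mm across, 52 mm high, loose, among the things of the row; origin under its centre; leave it
- label_roll: roll of paper labels standing on end, 80 mm across, 75 mm high, nearer the robot than the row; origin under its centre; leave it
- onyx_pot: fluted orange onyx pot, about 105 mm across, 75 mm high, behind the row; origin under its centre; leave it
- coasters: stack of four round coasters, 96 mm across, 40 mm high, nearer the robot than the row; origin under its centre; leave it
- tile_sample: onyx tile lying flat, 100 x 70 x 12 mm, nearer the robot than the row; origin under its centre; leave it
- meter: black instrument box, 100 x 75 x 46 mm with a short round nose, nearer the robot than the row; origin under its centre; leave it
There are look-alikes about, which are no part of the job. What is shaped like the part that bears cradle but green or yellow is not meant.

How it is judged (in metres and radians):
On the way:
1. the four-toothed comb is brought fully home between the slabs while the gripper still touches it (z of comb in the frame of cradle between 0.021 and 0.0295 m and y of comb in the frame of cradle between -0.006 and 0.006 m and x of comb in the frame of cradle between -0.02 and 0.02 m and angle between the z axis of comb and the z axis of cradle, either way round below 0.07 rad and angle between the y axis of comb and the y axis of cradle, either way round below 0.1 rad and angle between comb's own z axis and vertical below 1 rad and contact force between the fingers and comb above 0.5 N), for 0.1 s.
At the end, for the whole second after the job is handed in: The four-toothed comb sits in the rack at rest, released: its origin within 6 mm of y = 0, 20 mm of x = 0 and between 21 and 29.5 mm along z in the tray's frame (home is 25), its upright axis within 4 degrees of the tray's and its length within 5.7 degrees of the row of slabs, handle outwards (z of comb in the frame of cradle between 0.021 and 0.0295 m and y of comb in the frame of cradle between -0.006 and 0.006 m and x of comb in the frame of cradle between -0.02 and 0.02 m and angle between the z axis of comb and the z axis of cradle, either way round below 0.07 rad and angle between the y axis of comb and the y axis of cradle, either way round below 0.1 rad and angle between comb's own z axis and vertical below 1 rad and linear speed of comb below 0.02 m/s); the robot touches nothing.
It fails at once if the three-toothed comb is shifted by more than 30 mm (distance of coarse_comb from where it was at the start of the episode above 0.03 m).
It fails at once if another loose thing on the table is shifted by more than 30 mm (distance of any of dish, candle_holder, label_roll, onyx_pot, coasters, tile_sample, meter from where it was at the start of the episode above 0.03 m).
It also fails if it takes over 38 s, if anything falls off the work surface, if the arm or the gripper's body presses on something with over 40 N, if the wrist force passes 120 N, or if a joint passes its speed limit or range.

ROBOT

A 6-joint arm with a two-finger parallel gripper is mounted at the origin on the work surface. World frame = base frame: x ahead of the robot, y to its left, z up, the work surface at z = 0. Lengths are in m, angles in degrees, forces in N, time in s.
With the tool pointing down it reaches from about 0.4 to 0.825 m from the base axis. Payload 7 kg.
Tool frame: the origin (TCP) lies between the finger pads; the fingertips stand 19 mm ahead of it and the grasp point (between the pads) is the TCP; y points along the fingers, x is the direction in which the jaws open and shut, and the axes are right-handed (so a half turn about y gives the same grasp; the last joint's range is limited). The gripper opens to 88 mm and grips with 3 to 60 N. Pads are 19 mm wide; open, the fingers measure 130 mm over their backs; the gripper's body (78 mm by 193 mm) begins 47 mm behind the grasp point.
Start: joints at [-52.706, 20.546, 0.682, 0, -70.136, -16.507], TCP at [0.24, -0.631, 0.217] pointing down, gripper open.
Joint ranges: [-176.03, 176.03], [-82.01, 121.73], [-58.28, 71.71], [-173.87, 95.51], [-174.79, -0.11], [-173.66, 173.66]. Speed limits (degrees/s): [136.94, 136.94, 172.46, 180, 180, 180].

INTERFACE

Orientations are given as [roll, pitch, yaw] about the fixed x, y, z axes, in that order (R = Rz(yaw) Ry(pitch) Rx(roll)).
In Python, from plant import r gives the robot as it stands. The module is installed in compiled form; this text tells all that it offers.
- The arm moves only by the tool jog_arm, never from a script. Its argument "steps" is a list of rows, each a list of 5 numbers: the closure, from 0 (fully open) to 1 (shut), then the shift along the tool's x, y, z in m, then the turn about the tool's y in degrees. In form: [[jaw, x, y, z, turn], ...]. A call has 1 to 12 rows; each row shifts and turns the commanded pose from where the row before left it, along the tool's axes as they then stand; what a row does not reach is not made up. A row lasts 1/12 s, in which the tool goes at most 41.7 mm and 7.16 degrees, less where a joint would pass 70% of its speed; a pose out of reach is approached as far as the arm can. A call with a gripper value outside its range is refused whole. The fingers move at their own pace and stop on an object; "squeeze" is the grip in N (left out, the last holds). Time passes only in rows, so rows that do not move let the fingers close. It gives the time, the measured TCP pose, the force and the opening at its end, in the units of the state.
- r.get_state(): the state, without advancing time (a new reading comes with each control period).
- r.capture(name): name is "scene" or "top" or "wrist"; returns a dict with "image" (384x512x3 uint8, red, green, blue), "vfov" (degrees; the focal length in pixels is half the picture's height over the tangent of half this angle, whatever the lens; pixels are square), "cx", "cy" (the principal point, pixels), "D" ([k1, k2, p1, p2, k3] as OpenCV has them; the pictures are not rectified), "R" (3x3) and "t" (3): a world point X has camera coordinates R X + t; the wrist camera has in their place "tool_from_camera" (4x4, takes a point from camera to tool coordinates, whose origin is the TCP and whose axes are the tool frame's). Camera axes: x right, y down, z forward; pixel columns grow to the right and rows downward; lengths in m; the calibration is good to about 2 mm. A picture is of the moment at which its call begins: read the wrist's pose just before it. There is no depth.
- r.close_job(): hands the job in, once; it reports no verdict.
The state is a dict: "time_s": time; "joints": joint angles; "qd": joint speeds; "joint_torque": joint torques, N m; "tcp_pos": TCP position; "eef_rot": TCP orientation; "contact_force": force on the tool from outside, world axes, zero at the start; "moment": the same for the moment, N m; "gripper_width": finger opening in m.
Only numpy, scipy, OpenCV 4.12 (cv2) and the standard library are available. Lean on these libraries where they do the work, as an engineer would, in place of code of your own. Each camera call takes 0.05 s, during which the arm holds its last target.

## Working session

There is one attempt and no reset: what is moved stays moved. The work goes in short steps, Python scripts to look and compute and a tool call to move; the robot and the scene stay as the last step left them, time stands still between calls to the robot, and variables do not carry over. Pictures are saved under pics/ and viewed, and the job is handed in when it is done.

Besides the shell and the picture viewer there is one more tool, called after "Call:" as name(argument=value, ...), one argument or row to a line, values as JSON. jog_arm: Moves the arm, as the interface text tells. Its arguments: {"type":"object","properties":{"steps":{"type":"array","items":{"type":"array","items":{"type":"number"}}},"squeeze":{"type":"number"}},"required":["steps"]}

```bash
mkdir -p pics; python3 - <<'E'
from plant import r
import cv2,pickle
s=r.get_state();print(s)
d={}
for n in("scene","top","wrist"):
    c=r.capture(n);d[n]=c;cv2.imwrite(f"pics/{n}0.png",c["image"][:,:,::-1]);print(n,{k:v for k,v in c.items() if k!="image"})
d['s']=s
pickle.dump(d,open("c0.pkl","wb"))
E
```

```text
{'time_s': 0.0, 'joints': array([-5.27067854e+01,  2.05911041e+01,  6.33812113e-01, -1.98040899e-02,
       -7.01369190e+01, -1.65062735e+01]), 'qd': array([ 0.0708714 , -0.02826514,  0.09930951, -0.04858848, -0.11991892,
        0.06299418]), 'joint_torque': array([ 3.57929571e-05, -5.82723141e+01,  2.93050486e+01,  6.99697629e+00,
        6.91996000e-03, -1.69544633e-04]), 'tcp_pos': array([ 0.23933474, -0.63059814,  0.21652773]), 'eef_rot': array([-8.99910801e+01, -9.56183694e-02,  1.10780189e+02]), 'contact_force': array([ 0.07855312, -0.76035118, -0.54264913]), 'moment': array([-0.01589876,  0.01176053, -0.02896689]), 'gripper_width': 0.08747500384132736}
scene {'vfov': 53.612306087845944, 'cx': 253.47411475024438, 'cy': 198.43945843804926, 'D': array([-0.03510583,  0.        ,  0.        ,  0.        ,  0.        ]), 'R': array([[ 0.34309773,  0.93929667,  0.00239068],
       [ 0.49186724, -0.17749531, -0.85238608],
       [-0.80021907,  0.29362763, -0.5229075 ]]), 't': array([-0.24708917, -0.14104382,  1.43680627])}
top {'vfov': 42.09656624512874, 'cx': 247.11252885222993, 'cy': 195.59858735012088, 'D': array([-0.05127595,  0.        ,  0.        ,  0.        ,  0.        ]), 'R': array([[ 0.01826652, -0.99980368,  0.00767682],
       [-0.99749244, -0.0187483 , -0.06824469],
       [ 0.06837522, -0.00641098, -0.99763908]]), 't': array([0.07488799, 0.49530767, 1.30325398])}
wrist {'vfov': 68.07154933201723, 'cx': 256.57888344704867, 'cy': 191.57874108036626, 'D': array([-0.03520046,  0.        ,  0.        ,  0.        ,  0.        ]), 'tool_from_camera': array([[ 9.99999176e-01, -9.44218869e-04, -8.69852578e-04,
         9.55888389e-04],
       [ 5.42312509e-04, -3.03451084e-01,  9.52846864e-01,
        -1.67429551e-01],
       [-1.16365370e-03, -9.52846550e-01, -3.03450322e-01,
         8.25151259e-02],
       [ 0.00000000e+00,  0.00000000e+00,  0.00000000e+00,
         1.00000000e+00]])}
```

View pics/scene0.png

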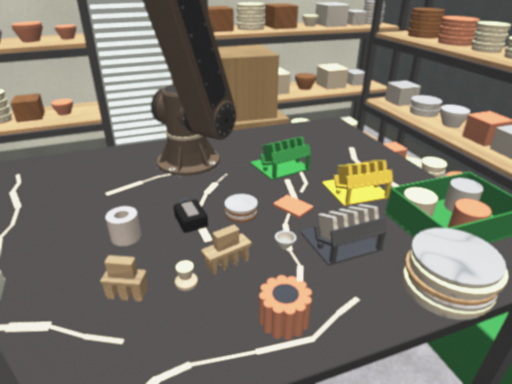

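View pics/top0.png

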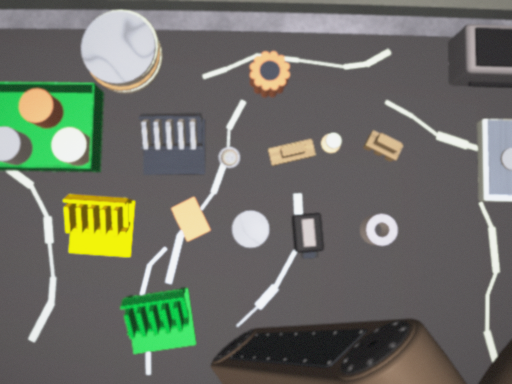

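View pics/wrist0.png

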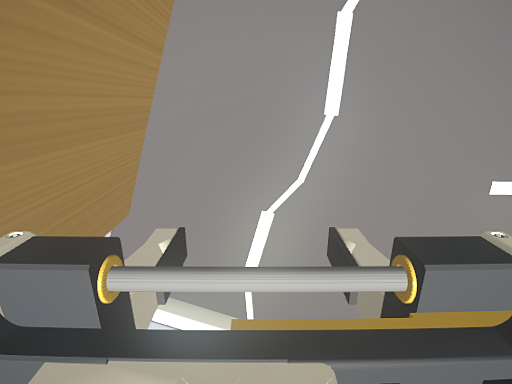

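```bash
python3 - <<'E'
import pickle,cv2
import numpy as np
d=pickle.load(open("c0.pkl","rb"))
t=d['top']['image'][:,:,::-1];s=d['scene']['image'][:,:,::-1]
def z(im,x0,y0,x1,y1,n,k):
    cv2.imwrite(f"pics/{n}.png",cv2.resize(im[y0:y1,x0:x1],None,fx=k,fy=k,interpolation=cv2.INTER_CUBIC))
z(t,260,125,415,175,'zt_combs',5)
z(t,130,105,250,185,'zt_rack',6)
z(s,95,220,255,305,'zs_combs',5)
z(s,270,195,400,265,'zs_rack',6)
E
```

```text
(no output)
```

View pics/zt_combs.png

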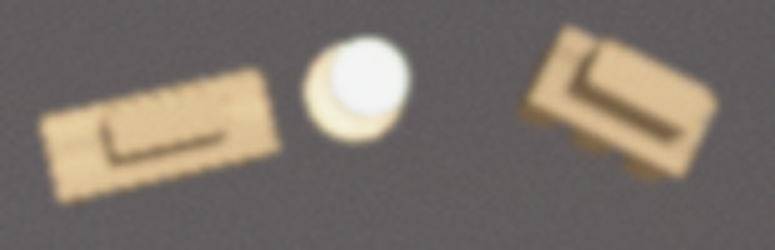

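View pics/zt_rack.png

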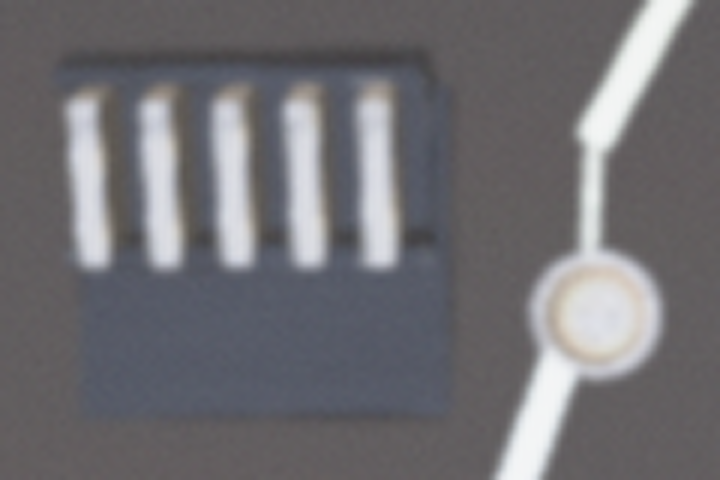

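View pics/zs_combs.png

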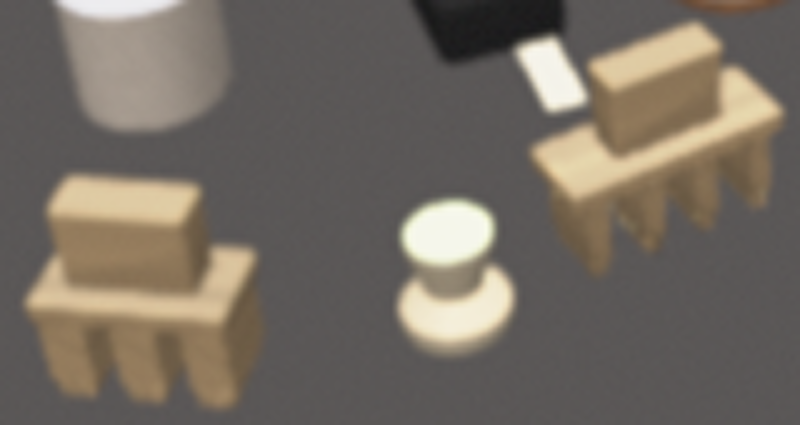

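View pics/zs_rack.png

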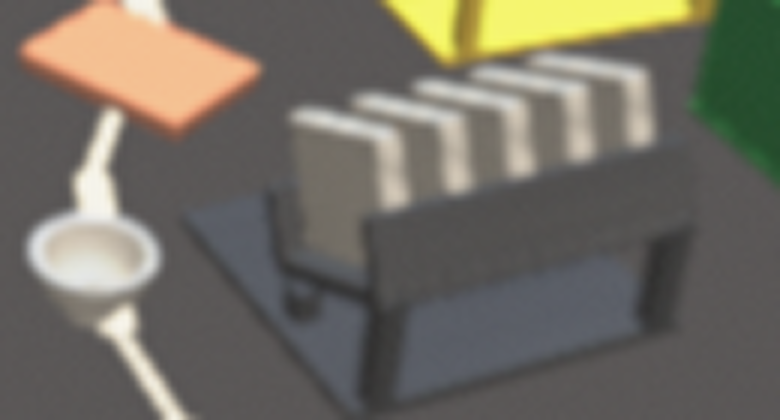

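```bash
cat > h.py <<'E'
import numpy as np,cv2
def K(c):
    f=c['image'].shape[0]/2/np.tan(np.radians(c['vfov']/2));return np.array([[f,0,c['cx']],[0,f,c['cy']],[0,0,1]])
def cam(c,s=None):
    if 'R' in c: return c['R'],c['t']
    from scipy.spatial.transform import Rotation as Ro
    T=np.eye(4);T[:3,:3]=Ro.from_euler('xyz',s['eef_rot'],degrees=True).as_matrix();T[:3,3]=s['tcp_pos']
    M=np.linalg.inv(T@c['tool_from_camera']);return M[:3,:3],M[:3,3]
def rays(c,uv,s=None):
    R,t=cam(c,s);p=cv2.undistortPoints(np.array(uv,float).reshape(-1,1,2),K(c),c['D']).reshape(-1,2)
    return -R.T@t,np.c_[p,np.ones(len(p))]@R
def plane(c,uv,z,s=None):
    o,d=rays(c,uv,s);return o+d*((z-o[2])/d[:,2])[:,None]
def proj(c,X,s=None):
    R,t=cam(c,s);return cv2.projectPoints(np.array(X,float).reshape(-1,3),cv2.Rodrigues(R)[0],t,K(c),c['D'])[0].reshape(-1,2)
def tri(c1,u1,c2,u2,s1=None,s2=None):
    o1,d1=rays(c1,[u1],s1);o2,d2=rays(c2,[u2],s2);d1=d1[0]/np.linalg.norm(d1[0]);d2=d2[0]/np.linalg.norm(d2[0])
    ab=np.linalg.lstsq(np.c_[d1,-d2],o2-o1,rcond=None)[0];a=o1+ab[0]*d1;b=o2+ab[1]*d2
    return (a+b)/2,np.linalg.norm(a-b)
E
python3 - <<'E'
from h import *;import pickle
d=pickle.load(open("c0.pkl","rb"));c=d['top'];im=c['image'].astype(int)
# comb
m=((im[:,:,0]-im[:,:,2])>30).astype(np.uint8)
n,l,st,ce=cv2.connectedComponentsWithStats(m)
i=l[151,280];print(st[i])
ct=max(cv2.findContours((l==i).astype(np.uint8),0,1)[0],key=len).reshape(-1,2)
P=plane(c,ct,0.057)
r=cv2.minAreaRect(P[:,:2].astype(np.float32)*1000);print('bar',r)
# slabs
hsv=cv2.cvtColor(c['image'],cv2.COLOR_RGB2HSV)
w=(im.min(2)>150).astype(np.uint8);w[:, :130]=0;w[:,205:]=0;w[:110]=0;w[160:]=0
n,l,st,ce=cv2.connectedComponentsWithStats(w)
for k in range(1,n):
    if st[k][4]<30: continue
    yy,xx=np.nonzero(l==k);ys=yy.min(),yy.max()
    a=[(xx[(yy>=y-1)&(yy<=y+1)].mean(),y) for y in ys]
    lo=plane(c,[[a[1][0],a[1][1]+.5]],.0905)[0];up=plane(c,[[a[0][0],a[0][1]-.5]],.120)[0]
    print(st[k],a,lo,up,(lo+up)/2,np.linalg.norm(lo-up))
for nm,u in [('dish',(229,157)),('cand',(331,143)),('coarse',(384,146))]:print(nm,plane(c,[u],.03)[0])
# rack base plate corners on z=0? (zoom /6+130,105)
for q in [(82,415),(447,415),(447,90)]: print(plane(c,[(q[0]/6+130,q[1]/6+105)],0.0)[0])
# tri slab lower/far corners: top-left zoom(100,265)... scene
f=lambda q:(q[0]/6+130,q[1]/6+105);g=lambda q:(q[0]/6+270,q[1]/6+195)
# slab nearest right in top (y most negative) = leftmost in scene
print(tri(c,f((381,268)),d['scene'],g((303,112))),tri(c,f((378,92)),d['scene'],g((388,140))))
print(tri(c,f((94,268)),d['scene'],g((545,62))),tri(c,f((84,100)),d['scene'],g((642,75))))
E
```

```text
[268 139  48  27 846]
bar ((607.1591186523438, -28.0985107421875), (48.22617721557617, 119.62970733642578), 14.436376571655273)
[141 121   7  29 145] [(np.float64(143.375), np.int64(121)), (np.float64(145.5), np.int64(149))] [0.60018267 0.34222222 0.0905    ] [0.6676606  0.34406278 0.12      ] [0.63392163 0.3431425  0.10525   ] 0.07366755215363152
[153 121   7  29 142] [(np.float64(155.5), np.int64(121)), (np.float64(157.0), np.int64(149))] [0.60069462 0.31323314 0.0905    ] [0.66816648 0.31407535 0.12      ] [0.63443055 0.31365425 0.10525   ] 0.07364381521351573
[166 121   6  28 140] [(np.float64(167.5), np.int64(121)), (np.float64(169.0), np.int64(148))] [0.60377303 0.28309035 0.0905    ] [0.6686781  0.28442778 0.12      ] [0.63622557 0.28375906 0.10525   ] 0.07130713064930441
[177 121   7  29 147] [(np.float64(179.5), np.int64(121)), (np.float64(181.0), np.int64(149))] [0.60178248 0.25281739 0.0905    ] [0.66920065 0.25480518 0.12      ] [0.63549156 0.25381128 0.10525   ] 0.07361665389039324
[190 120   6  30 151] [(np.float64(191.6), np.int64(120)), (np.float64(193.0), np.int64(149))] [0.60233638 0.22264064 0.0905    ] [0.67224115 0.2250245  0.12      ] [0.63728877 0.22383257 0.10525   ] 0.07591184965676208
dish [0.59386629 0.1336794  0.03      ]
cand [ 0.63659576 -0.13528892  0.03      ]
coarse [ 0.63166532 -0.2766939   0.03      ]
[0.54749767 0.36309782 0.        ]
[0.55052118 0.19945304 0.        ]
[0.69807844 0.2031348  0.        ]
(array([0.60295396, 0.22327247, 0.09000482]), np.float64(0.004091731089097397)) (array([0.67077005, 0.22241146, 0.11964219]), np.float64(0.001924413890500985))
(array([0.60164468, 0.34480952, 0.08795564]), np.float64(0.00564921092871436)) (array([0.66594223, 0.34429776, 0.12033005]), np.float64(0.0044535972240879644))
```

Call:
jog_arm(
  steps=[
    [0, 0.0205, 0, -0.0211, 3.2],
    [0, 0.0205, 0, -0.0211, 3.2],
    [0, 0.0205, 0, -0.0211, 0],
    [0, 0.0205, 0, -0.0211, 0],
    [0, 0.0205, 0, -0.0211, 0],
    [0, 0.0205, 0, -0.0211, 0],
    [0, 0.0205, 0, -0.0211, 0],
    [0, 0.0205, 0, -0.0211, 0],
    [0, 0.0205, 0, -0.0211, 0],
    [0, 0.0205, 0, -0.0211, 0],
    [0, 0.0205, 0, -0.0211, 0],
    [0, 0.0205, 0, -0.0211, 0],
  ],
  squeeze=8,
)

```text
time_s: 1.15
tcp_pos: [0.4197, -0.3261, 0.2174]
eef_rot: [-90.0, -0.0, 104.4]
contact_force: [0.7, -0.6, -0.0]
gripper_width: 0.0879
```

Call:
jog_arm(
  steps=[
    [0, 0.0205, 0, -0.0211, 0],
    [0, 0.0205, 0, -0.0211, 0],
    [0, 0.0205, 0, -0.0211, 0],
    [0, 0.0205, 0, -0.0211, 0],
    [0, 0.0205, 0, -0.0211, 0],
    [0, 0.0205, 0, -0.0211, 0],
    [0, 0.0205, 0, -0.0211, 0],
    [0, 0.0205, 0, -0.0211, 0],
    [0, 0.0205, 0, -0.0211, 0],
    [0, 0.0205, 0, -0.0211, 0],
    [0, 0, 0, 0, 0],
    [0, 0, 0, 0, 0],
  ],
)

```text
time_s: 2.15
tcp_pos: [0.5731, -0.0752, 0.2168]
eef_rot: [-89.9, -0.0, 104.5]
contact_force: [0.2, -0.5, -0.9]
gripper_width: 0.0876
```

```bash
cat >> h.py <<'E'
def w2t(s,d):
    from scipy.spatial.transform import Rotation as Ro
    return Ro.from_euler('xyz',s['eef_rot'],degrees=True).as_matrix().T@np.array(d)
def look(tag,names=("wrist","scene")):
    from plant import r;import pickle
    out={}
    for n in names:
        s=r.get_state();c=r.capture(n);out[n]=c;out['s']=s if n=='wrist' or 's' not in out else out['s']
        cv2.imwrite(f"pics/{n}{tag}.png",c["image"][:,:,::-1])
    pickle.dump(out,open(f"{tag}.pkl","wb"));s=out['s'];print({k:np.round(s[k],4).tolist() for k in('time_s','joints','tcp_pos','eef_rot','contact_force','gripper_width')})
    return out
E
python3 - <<'E'
from h import *
o=look('a1',("wrist",))
print(w2t(o['s'],np.array([.6065,-.028,.0855])-o['s']['tcp_pos']))
E
```

```text
{'time_s': 2.15, 'joints': [11.9013, 11.5392, -11.8814, -0.0086, -66.6416, -87.384], 'tcp_pos': [0.5731, -0.0752, 0.2168], 'eef_rot': [-89.9382, -0.0107, 104.5139], 'contact_force': [0.2351, -0.5458, -0.8719], 'gripper_width': 0.0876}
[ 0.03727612  0.13126209 -0.04426033]
```

View pics/wrista1.png

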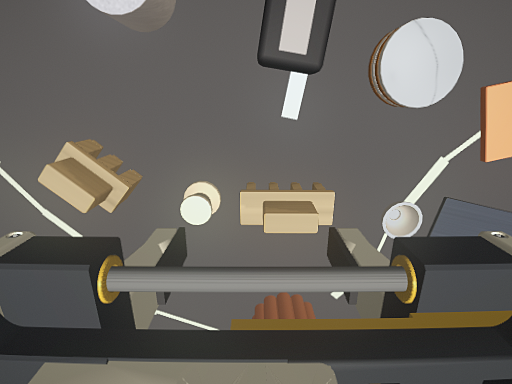

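```bash
python3 - <<'E'
from h import *;import pickle
o=pickle.load(open('a1.pkl','rb'));c=o['wrist'];s=o['s']
im=c['image'];cv2.imwrite('pics/z1.png',cv2.resize(im[170:245,225:350,::-1],None,fx=6,fy=6,interpolation=cv2.INTER_CUBIC))
hh=plane(c,[(264,207),(318,207),(318,232),(264,232)],.102,s);print(hh,hh.mean(0))
bb=plane(c,[(240.5,192),(333.5,192)],.057,s);print(bb,bb.mean(0))
E
```

```text
[[ 0.5945304  -0.06077435  0.102     ]
 [ 0.58024024 -0.00522049  0.102     ]
 [ 0.60803348  0.00395691  0.102     ]
 [ 0.62270508 -0.05327272  0.102     ]] [ 0.6013773  -0.02882766  0.102     ]
[[ 0.5990818  -0.08781236  0.057     ]
 [ 0.57097084  0.02126025  0.057     ]] [ 0.58502632 -0.03327605  0.057     ]
```

View pics/z1.png

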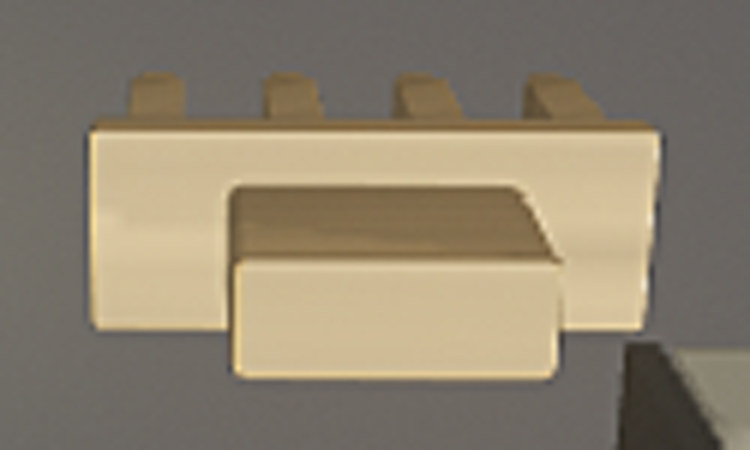

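```bash
python3 - <<'E'
from h import *;import pickle
o=pickle.load(open('a1.pkl','rb'));c=o['wrist'];s=o['s']
f=lambda L:[(225+u/6-.4,170+v/6-.4) for u,v in L]
hh=plane(c,f([(236,260),(558,260),(555,378),(238,378)]),.102,s);print(hh.mean(0),np.linalg.norm(np.diff(hh,axis=0),axis=1))
bb=plane(c,f([(92,130),(658,130),(640,328),(94,328)]),.057,s);print(bb.mean(0),np.linalg.norm(np.diff(bb,axis=0),axis=1))
for q in(hh,bb):
  e=q[1]-q[0];print(np.degrees(np.arctan2(e[1],e[0])))
print(w2t(s,(hh.mean(0)+bb.mean(0))/2-s['tcp_pos']))
E
```

```text
[ 0.6050439 -0.0280479  0.102    ] [0.05740005 0.02317114 0.05784337]
[ 0.60518075 -0.02811554  0.057     ] [0.11416206 0.04352131 0.11438376]
104.41498173064144
104.45328892557622
[ 0.03754366  0.13726361 -0.04290292]
```

Call:
jog_arm(
  steps=[
    [0, 0.0125, 0.01, -0.0143, 0],
    [0, 0.0125, 0.02, -0.0143, 0],
    [0, 0.0125, 0.025, -0.0144, 0],
    [0, 0, 0.025, 0, 0],
    [0, 0, 0.025, 0, 0],
    [0, 0, 0.0155, 0, 0],
    [0, 0, 0.01, 0, 0],
    [1, 0, 0, 0, 0],
    [1, 0, 0, 0, 0],
    [1, 0, 0, 0, 0],
    [1, 0, 0, 0, 0],
    [1, 0, 0, 0, 0],
  ],
  squeeze=5,
)

```text
time_s: 3.2
tcp_pos: [0.6059, -0.0294, 0.0882]
eef_rot: [-90.1, 0.0, 104.4]
contact_force: [-1.5, 2.7, 2.0]
gripper_width: 0.06
```

Call:
jog_arm(
  steps=[
    [1, 0, 0, 0, 0],
    [1, 0, 0, 0, 0],
  ],
)

```text
time_s: 3.37
tcp_pos: [0.6058, -0.0292, 0.0881]
eef_rot: [-90.1, 0.0, 104.4]
contact_force: [-0.2, 1.8, 3.2]
gripper_width: 0.0599
```

```bash
python3 - <<'E'
from h import *
look('a2')
cv2.imwrite('pics/z2.png',cv2.resize(cv2.imread('pics/scenea2.png')[190:310,90:260],None,fx=4,fy=4,interpolation=cv2.INTER_CUBIC))
E
```

```text
{'time_s': 3.3667, 'joints': [15.6788, 20.4932, -17.7735, 0.0067, -51.617, -91.2802], 'tcp_pos': [0.6058, -0.0292, 0.0881], 'eef_rot': [-90.1163, 0.0027, 104.4028], 'contact_force': [-0.2492, 1.8374, 3.2024], 'gripper_width': 0.0599}
```

View pics/z2.png

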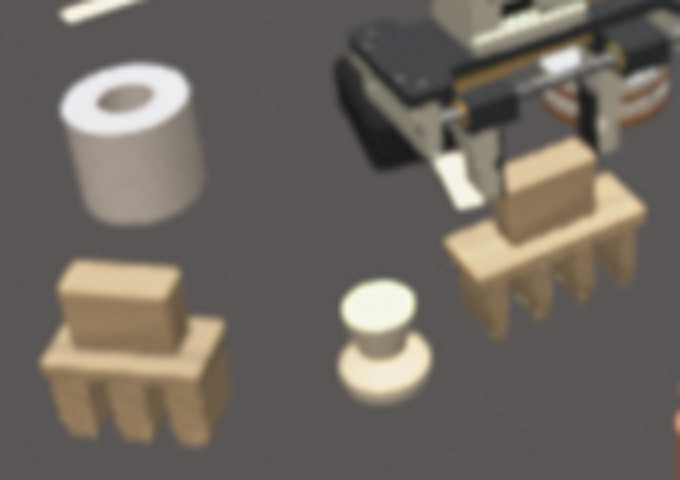

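View pics/wrista2.png

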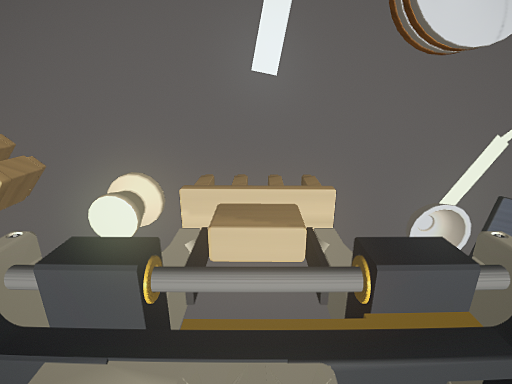

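Call:
jog_arm(
  steps=[
    [1, 0, -0.0005, 0.004, 0],
    [1, 0, -0.0005, 0.004, 0],
    [1, 0, -0.0003, 0.004, 0],
    [1, 0, -0.0002, 0.004, 0],
    [1, 0, 0, 0.004, 0],
    [1, 0, 0, 0.004, 0],
    [1, 0, 0.0004, 0.004, 0],
    [1, 0, 0.0004, 0.004, 0],
    [1, 0, 0.0007, 0.004, 0],
    [1, 0, 0.0008, 0.004, 0],
    [1, 0, 0, 0, 0],
    [1, 0, 0, 0, 0],
  ],
)

```text
time_s: 4.47
tcp_pos: [0.5658, -0.0397, 0.0859]
eef_rot: [-89.9, 0.0, 104.4]
contact_force: [-1.1, 1.1, 0.1]
gripper_width: 0.0599
```

```bash
python3 - <<'E'
from h import *
look('a3')
cv2.imwrite('pics/z3.png',cv2.resize(cv2.imread('pics/scenea3.png')[190:310,90:260],None,fx=4,fy=4,interpolation=cv2.INTER_CUBIC))
E
```

```text
{'time_s': 4.4667, 'joints': [15.7551, 17.4496, -22.8189, -0.0007, -49.7836, -91.3754], 'tcp_pos': [0.5658, -0.0397, 0.0859], 'eef_rot': [-89.9479, 0.0007, 104.3792], 'contact_force': [-1.13, 1.0676, 0.1325], 'gripper_width': 0.0599}
```

View pics/z3.png

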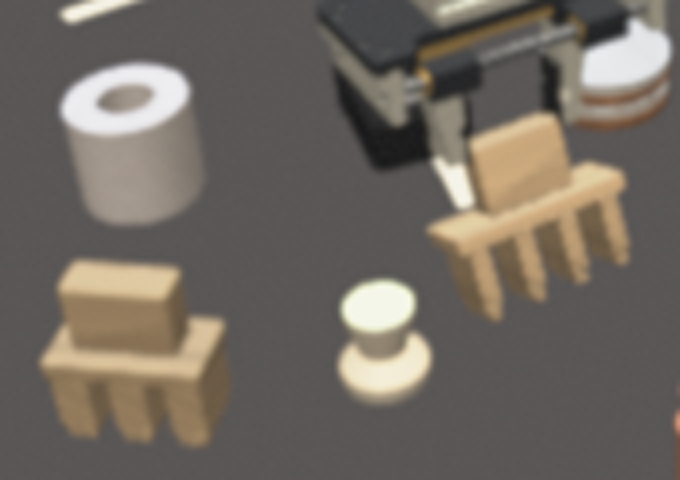

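View pics/wrista3.png

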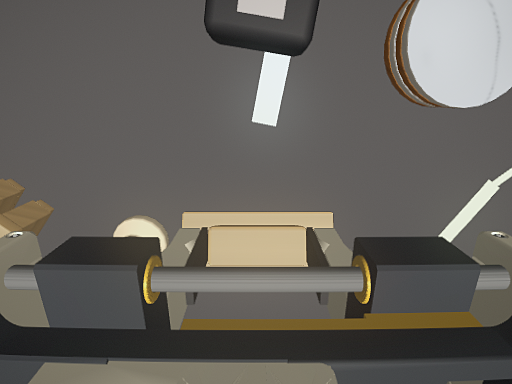

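```bash
python3 - <<'E'
import cv2
cv2.imwrite('pics/z3w.png',cv2.resize(cv2.imread('pics/wrista3.png')[200:290,170:345],None,fx=4.5,fy=4.5,interpolation=cv2.INTER_CUBIC))
cv2.imwrite('pics/z3s.png',cv2.resize(cv2.imread('pics/scenea3.png')[212:275,190:255],None,fx=9,fy=9,interpolation=cv2.INTER_CUBIC))
E
```

```text
(no output)
```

View pics/z3w.png

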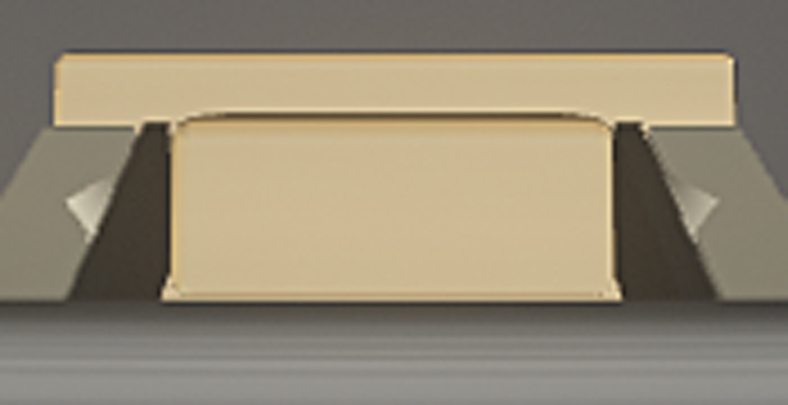

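View pics/z3s.png

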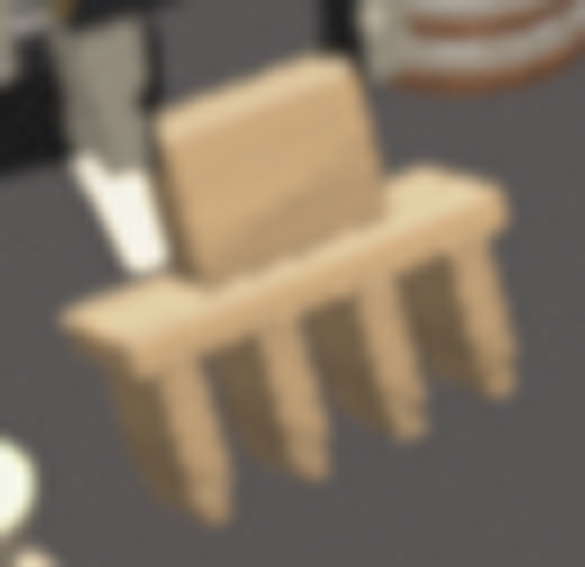

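```bash
cat >> h.py <<'E'
def inplane(c,uv,s,yo,s2=None):
    # intersect rays with plane (tool x = yo); return tool (z, y) coords mm
    from scipy.spatial.transform import Rotation as Ro
    T=Ro.from_euler('xyz',s['eef_rot'],degrees=True).as_matrix()
    o,d=rays(c,uv,s2);o=T.T@(o-s['tcp_pos']);d=d@T
    return (o+d*((yo-o[0])/d[:,0])[:,None])[:,[2,1]]*1000
E
python3 - <<'E'
from h import *;import pickle
o=pickle.load(open('a3.pkl','rb'));c=o['scene'];s=o['s']
f=lambda L:[(190+u/9-.45,212+v/9-.45) for u,v in L]
def go(L,yo):
    p=inplane(c,f(L),s,yo);e=p[1]-p[0];print(p.round(1).tolist(),np.linalg.norm(e).round(1),'ang',np.degrees(np.arctan2(-e[0],e[1])).round(1))
go([(160,128),(205,280)],-.03)
go([(352,65),(384,215)],.03)
go([(140,375),(215,520)],-.051)
go([(210,360),(232,510)],-.039)
go([(490,235),(512,385)],.051)
# bar end left top edge: near corner (60,318) far corner(140,350)
go([(62,320),(135,345)],-.058)
w=o['wrist']
# tool frame coordinates: bar front top edge length 116 -> depth; handle top 60 ->depth
def e(L,x):  # ends at tool x=±x  
    g=[(170+u/4.5-.4,200+v/4.5-.4) for u,v in L]
    return (inplane(w,[g[0]],s,-x,s)+inplane(w,[g[1]],s,x,s))/2, inplane(w,[g[0]],s,-x,s),inplane(w,[g[1]],s,x,s)
print(e([(57,57),(733,57)],.058));print(e([(172,122),(612,122)],.03));print(e([(163,298),(621,298)],.03))
E
```

```text
[[-10.9, -23.9], [-30.8, 13.4]] 42.3 ang 28.1
[[-8.3, -19.1], [-22.7, 22.6]] 44.2 ang 19.0
[[-30.9, 35.7], [-68.6, 58.2]] 43.9 ang 59.2
[[-48.3, 24.3], [-55.1, 70.9]] 47.1 ang 8.3
[[-43.7, 25.3], [-54.0, 71.1]] 47.0 ang 12.7
[[-0.0, 34.7], [-44.3, 13.3]] 49.1 ang 115.8
(array([[ 0.94210193, 36.35449133]]), array([[-0.91828758, 41.13816139]]), array([[ 2.80249144, 31.57082126]]))
(array([[ 9.22806823, -8.04077974]]), array([[ 7.15262996, -3.47221003]]), array([[ 11.30350649, -12.60934946]]))
(array([[ -9.75321817, -21.61923323]]), array([[-12.31714915, -17.53134752]]), array([[ -7.1892872 , -25.70711894]]))
```

Call:
jog_arm(
  steps=[
    [1, 0, 0, 0, 0],
    [1, 0, 0, 0, 0],
    [1, 0, -0.005, 0, 0],
    [1, 0, -0.01, 0, 0],
    [1, 0, -0.015, 0, 0],
    [1, 0, -0.015, 0, 2],
    [1, 0, -0.015, 0, 3],
    [1, 0, -0.015, 0, 3],
    [1, 0, -0.015, 0, 3],
    [1, 0, -0.015, 0, 1.9],
    [1, 0, -0.015, 0, 0],
    [1, 0, 0, 0, 0],
  ],
  squeeze=35,
)

```text
time_s: 5.57
tcp_pos: [0.5682, -0.0395, 0.2104]
eef_rot: [-90.3, -0.0, 91.5]
contact_force: [0.7, 1.6, -0.1]
gripper_width: 0.0594
```

Call:
jog_arm(
  steps=[
    [1, 0.01, 0, 0, 0],
    [1, 0.02, 0, -0.002, 0],
    [1, 0.027, 0, -0.002, 0],
    [1, 0.029, 0, -0.002, 0],
    [1, 0.03, 0, -0.003, 0],
    [1, 0.03, 0, -0.003, 0],
    [1, 0.03, 0, -0.003, 0],
    [1, 0.03, 0, -0.002, 0],
    [1, 0.03, 0, -0.002, 0],
    [1, 0.03, 0, -0.002, 0],
    [1, 0.025, 0, -0.0015, 0],
    [1, 0.02, 0, -0.001, 0],
  ],
)

```text
time_s: 6.57
tcp_pos: [0.5811, 0.2744, 0.2051]
eef_rot: [-89.9, 0.0, 91.5]
contact_force: [1.0, -0.0, -0.9]
gripper_width: 0.0594
```

Call:
jog_arm(
  steps=[
    [1, 0.01, 0, 0, 0],
    [1, 0, 0, 0, 0],
    [1, 0, 0, 0, 0],
  ],
)

```text
time_s: 6.82
tcp_pos: [0.5811, 0.2822, 0.2055]
eef_rot: [-89.9, 0.0, 91.5]
contact_force: [0.1, -1.5, -1.3]
gripper_width: 0.0596
```

```bash
python3 - <<'E'
from h import *
o=look('a4',("wrist","scene","top"))
print(w2t(o['s'],np.array([.5808,.2823,.206])-o['s']['tcp_pos']))
cv2.imwrite('pics/z4w.png',cv2.resize(cv2.imread('pics/wrista4.png')[110:300,130:390],None,fx=3,fy=3,interpolation=cv2.INTER_CUBIC))
cv2.imwrite('pics/z4s.png',cv2.resize(cv2.imread('pics/scenea4.png')[150:270,280:410],None,fx=5,fy=5,interpolation=cv2.INTER_CUBIC))
E
```

```text
{'time_s': 6.8167, 'joints': [43.1729, 18.3126, -4.1729, -0.0087, -67.5916, -131.6394], 'tcp_pos': [0.5811, 0.2822, 0.2055], 'eef_rot': [-89.937, 0.0452, 91.5301], 'contact_force': [0.0974, -1.5384, -1.3311], 'gripper_width': 0.0596}
[ 9.72336363e-05 -5.37911276e-04  2.52731602e-04]
```

View pics/z4w.png

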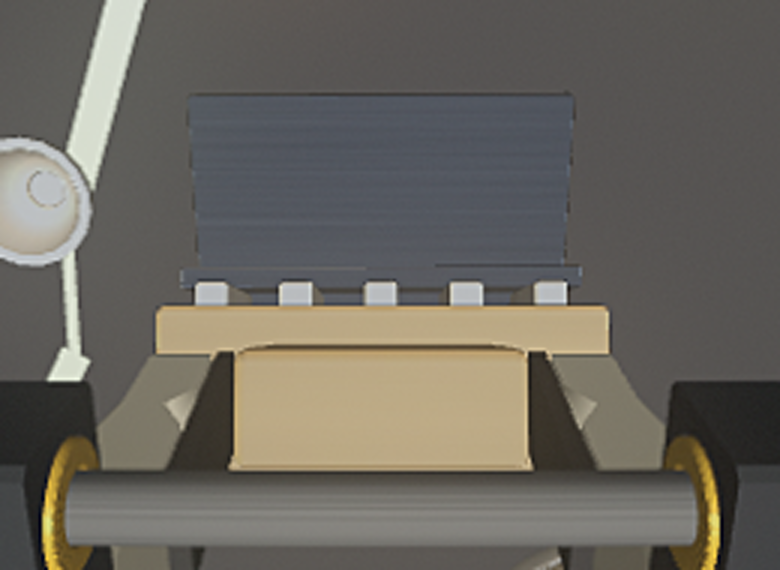

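View pics/z4s.png

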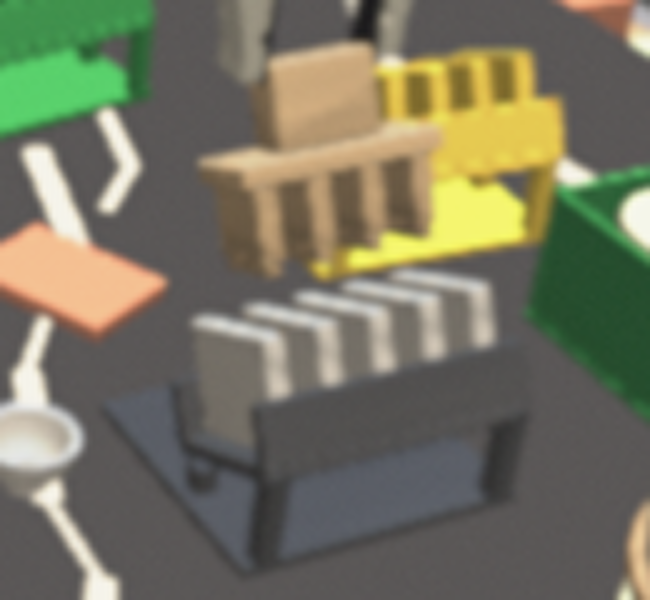

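Call:
jog_arm(
  steps=[
    [1, 0, 0.0045, -0.0021, 0],
    [1, 0, 0.0045, -0.0021, 0],
    [1, 0, 0.0045, -0.0021, 0],
    [1, 0, 0.0045, -0.0021, 0],
    [1, 0, 0.0045, -0.0021, 0],
    [1, 0, 0.0045, -0.0021, 0],
    [1, 0, 0.0045, -0.0021, 0],
    [1, 0, 0.0045, -0.0021, 0],
    [1, 0, 0, 0, 0],
  ],
)

```text
time_s: 7.72
tcp_pos: [0.5982, 0.2822, 0.1687]
eef_rot: [-89.9, 0.1, 91.5]
contact_force: [-0.4, 0.4, -2.4]
gripper_width: 0.0592
```

```bash
python3 - <<'E'
from h import *
o=look('a5')
cv2.imwrite('pics/z5w.png',cv2.resize(cv2.imread('pics/wrista5.png')[110:300,130:390],None,fx=3,fy=3,interpolation=cv2.INTER_CUBIC))
cv2.imwrite('pics/z5s.png',cv2.resize(cv2.imread('pics/scenea5.png')[150:270,280:410],None,fx=5,fy=5,interpolation=cv2.INTER_CUBIC))
E
```

```text
{'time_s': 7.7167, 'joints': [42.1063, 21.1839, -4.9045, -0.0177, -64.0138, -130.628], 'tcp_pos': [0.5982, 0.2822, 0.1687], 'eef_rot': [-89.9121, 0.0544, 91.4705], 'contact_force': [-0.436, 0.3694, -2.4394], 'gripper_width': 0.0592}
```

View pics/z5w.png

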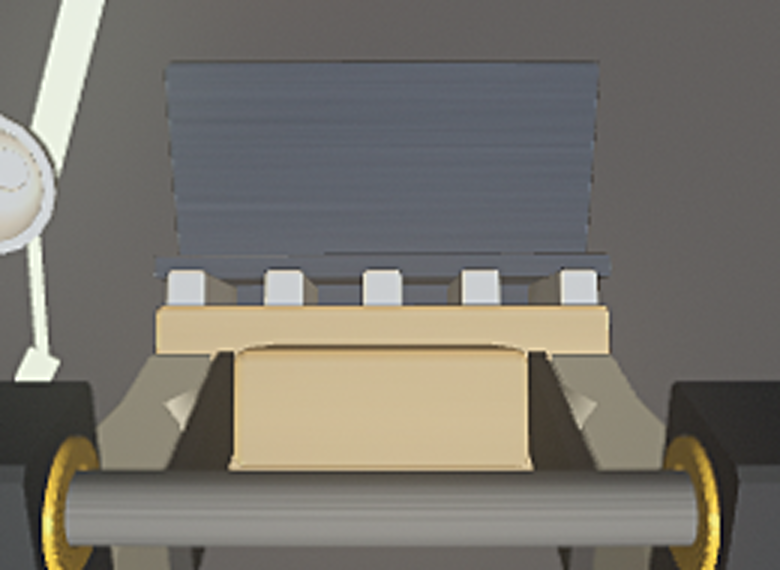

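View pics/z5s.png

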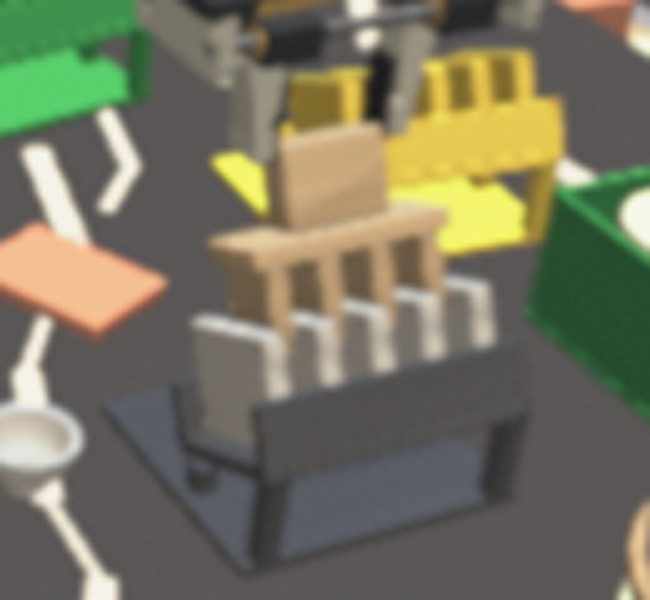

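Call:
jog_arm(
  steps=[
    [1, 0, 0.0045, -0.0021, 0],
    [1, 0, 0.0045, -0.0021, 0],
    [1, 0, 0.0045, -0.0021, 0],
    [1, 0, 0.0045, -0.0021, 0],
    [1, 0, 0.0045, -0.0021, 0],
    [1, 0, 0.002, -0.0009, 0],
    [1, 0, 0, 0, 0],
  ],
)

```text
time_s: 8.4
tcp_pos: [0.6096, 0.2826, 0.1447]
eef_rot: [-89.9, 0.0, 91.5]
contact_force: [0.2, -0.7, -1.5]
gripper_width: 0.0592
```

Call:
jog_arm(
  steps=[
    [1, 0, 0.001, -0.0005, 0],
    [1, 0, 0.001, -0.0005, 0],
    [1, 0, 0, 0, 0],
  ],
)

```text
time_s: 8.65
tcp_pos: [0.6107, 0.283, 0.1439]
eef_rot: [-90.0, -0.0, 91.5]
contact_force: [-0.5, 0.0, -0.4]
gripper_width: 0.0596
```

```bash
python3 - <<'E'
from h import *
o=look('a6')
cv2.imwrite('pics/z6w.png',cv2.resize(cv2.imread('pics/wrista6.png')[110:300,130:390],None,fx=3,fy=3,interpolation=cv2.INTER_CUBIC))
cv2.imwrite('pics/z6s.png',cv2.resize(cv2.imread('pics/scenea6.png')[150:270,280:410],None,fx=5,fy=5,interpolation=cv2.INTER_CUBIC))
E
```

```text
{'time_s': 8.65, 'joints': [41.4126, 23.2388, -5.1736, -0.0018, -61.5758, -129.9205], 'tcp_pos': [0.6107, 0.283, 0.1439], 'eef_rot': [-90.008, -0.0088, 91.4913], 'contact_force': [-0.4529, 0.0482, -0.3959], 'gripper_width': 0.0596}
```

View pics/z6w.png

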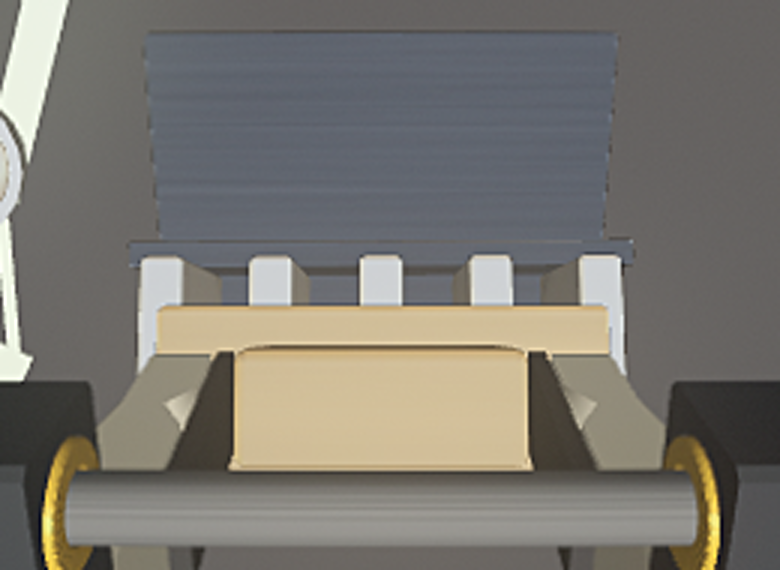

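View pics/z6s.png

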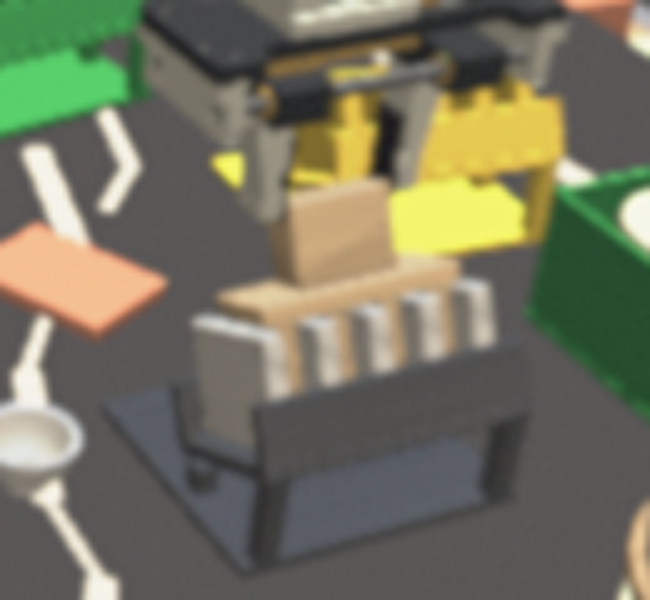

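Call:
jog_arm(
  steps=[
    [1, 0, 0.0009, -0.0004, 0],
    [1, 0, 0.0009, -0.0004, 0],
    [1, 0, 0, 0, 0],
  ],
  squeeze=20,
)

```text
time_s: 9.0
tcp_pos: [0.6108, 0.2832, 0.1431]
eef_rot: [-90.0, -0.0, 91.5]
contact_force: [-7.3, 1.8, 8.1]
gripper_width: 0.0594
```

Call:
jog_arm(
  steps=[
    [1, 0, 0.0009, -0.0004, 0],
    [1, 0, 0.0009, -0.0004, 0],
    [1, 0, 0, 0, 0],
  ],
)

```text
time_s: 9.25
tcp_pos: [0.6107, 0.2833, 0.1425]
eef_rot: [-89.9, -0.0, 91.5]
contact_force: [-15.2, 0.7, 17.1]
gripper_width: 0.0596
```

```bash
python3 - <<'E'
from h import *
o=look('a7')
cv2.imwrite('pics/z7w.png',cv2.resize(cv2.imread('pics/wrista7.png')[110:300,130:390],None,fx=3,fy=3,interpolation=cv2.INTER_CUBIC))
cv2.imwrite('pics/z7s.png',cv2.resize(cv2.imread('pics/scenea7.png')[180:260,310:390],None,fx=8,fy=8,interpolation=cv2.INTER_CUBIC))
E
```

```text
{'time_s': 9.25, 'joints': [41.4028, 23.3427, -5.1748, -0.067, -61.5179, -129.8221], 'tcp_pos': [0.6107, 0.2833, 0.1425], 'eef_rot': [-89.9351, -0.0226, 91.5487], 'contact_force': [-15.2214, 0.6534, 17.1166], 'gripper_width': 0.0596}
```

View pics/z7w.png

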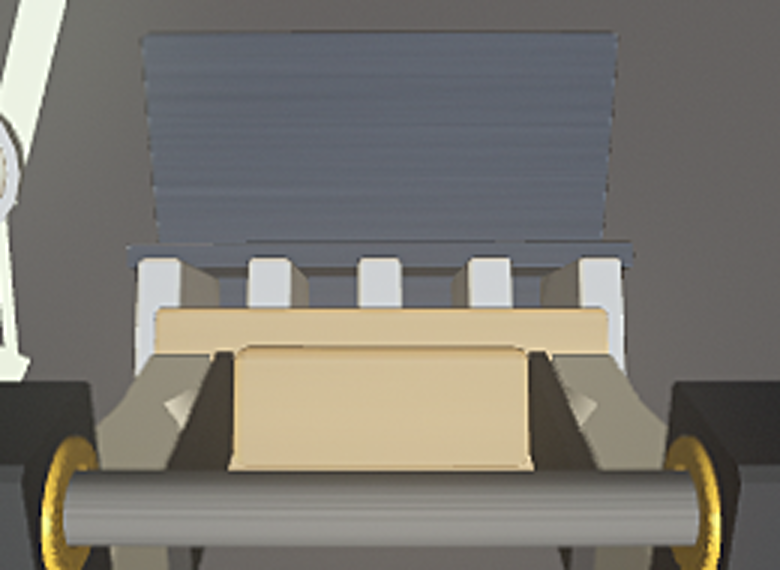

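View pics/z7s.png

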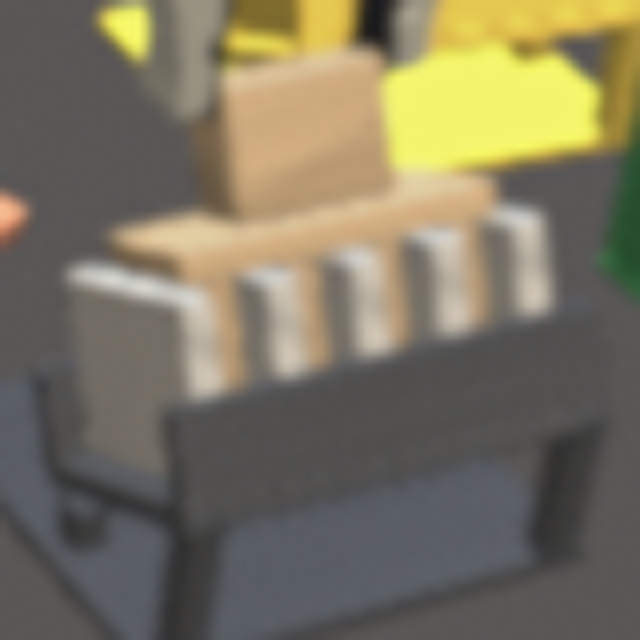

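Call:
jog_arm(
  steps=[
    [1, 0, 0, 0, 0],
    [1, 0, 0, 0, 0],
    [1, 0, 0.0009, -0.0004, 0],
    [1, 0, 0.0009, -0.0004, 0],
    [1, 0, 0, 0, 0],
    [1, 0, 0, 0, 0],
  ],
  squeeze=6,
)

```text
time_s: 9.85
tcp_pos: [0.6132, 0.2834, 0.1399]
eef_rot: [-90.1, -0.1, 91.5]
contact_force: [-4.6, -0.4, 7.0]
gripper_width: 0.0599
```

```bash
python3 - <<'E'
from h import *
o=look('a8')
a=cv2.imread('pics/wrista8.png')[190:280,170:345]
cv2.imwrite('pics/z8w.png',cv2.resize(a,None,fx=4.5,fy=4.5,interpolation=cv2.INTER_CUBIC))
cv2.imwrite('pics/z8s.png',cv2.resize(cv2.imread('pics/scenea8.png')[180:260,310:390],None,fx=8,fy=8,interpolation=cv2.INTER_CUBIC))
E
```

```text
{'time_s': 9.85, 'joints': [41.2996, 23.5866, -5.1872, 0.0082, -61.1357, -129.7785], 'tcp_pos': [0.6132, 0.2834, 0.1399], 'eef_rot': [-90.0742, -0.0524, 91.5252], 'contact_force': [-4.6357, -0.3997, 7.0487], 'gripper_width': 0.0599}
```

View pics/z8w.png

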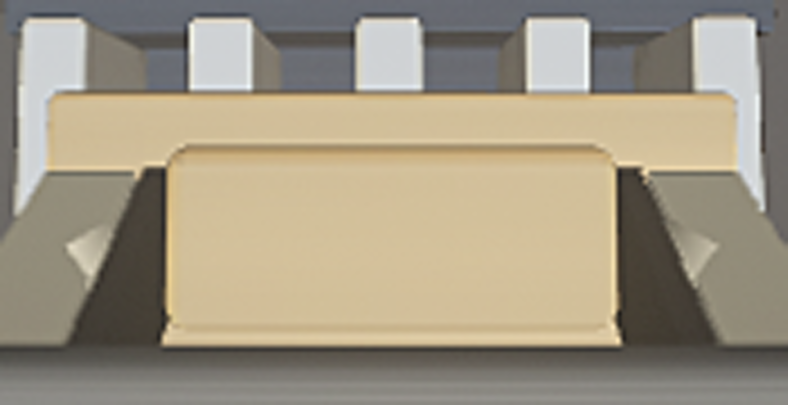

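View pics/z8s.png

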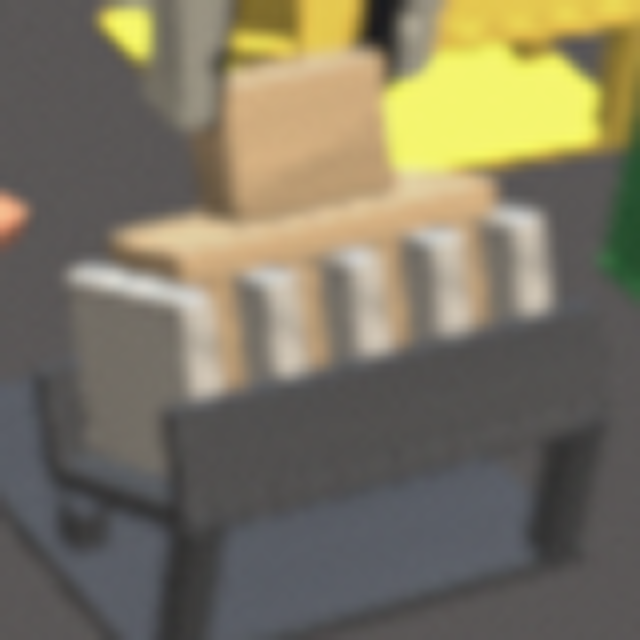

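Call:
jog_arm(
  steps=[
    [0, 0, 0, 0, 0],
    [0, 0, 0, 0, 0],
    [0, 0, 0, 0, 0],
    [0, 0, 0, 0, 0],
    [0, 0, -0.005, 0.002, 0],
    [0, 0, -0.01, 0.004, 0],
    [0, 0, -0.015, 0.007, 0],
    [0, 0, -0.02, 0.01, 0],
    [0, 0, -0.02, 0.01, 0],
    [0, 0, -0.02, 0.015, 0],
    [0, 0, -0.01, 0.02, 0],
    [0, 0, 0, 0, 0],
  ],
)

```text
time_s: 10.95
tcp_pos: [0.5438, 0.2818, 0.2438]
eef_rot: [-90.3, -0.3, 91.5]
contact_force: [0.6, -0.2, 0.7]
gripper_width: 0.0874
```

Call:
jog_arm(
  steps=[
    [0, 0, 0, 0.02, 0],
    [0, 0, 0, 0.015, 0],
    [0, 0, 0, 0, 0],
  ],
)

```text
time_s: 11.2
tcp_pos: [0.5081, 0.2801, 0.2399]
eef_rot: [-90.0, -0.1, 91.5]
contact_force: [0.3, 0.3, -0.1]
gripper_width: 0.0877
```

```bash
python3 - <<'E'
from h import *
o=look('a9',("wrist","scene","top"))
cv2.imwrite('pics/z9w.png',cv2.resize(cv2.imread('pics/wrista9.png')[90:340,100:412],None,fx=2.5,fy=2.5,interpolation=cv2.INTER_CUBIC))
cv2.imwrite('pics/z9s.png',cv2.resize(cv2.imread('pics/scenea9.png')[180:260,310:390],None,fx=7,fy=7,interpolation=cv2.INTER_CUBIC))
E
```

```text
{'time_s': 11.2, 'joints': [48.1466, 10.8133, -9.7102, -0.0311, -69.3778, -136.5989], 'tcp_pos': [0.5081, 0.2801, 0.2399], 'eef_rot': [-90.0466, -0.0917, 91.5368], 'contact_force': [0.2829, 0.3045, -0.1279], 'gripper_width': 0.0877}
```

View pics/z9w.png

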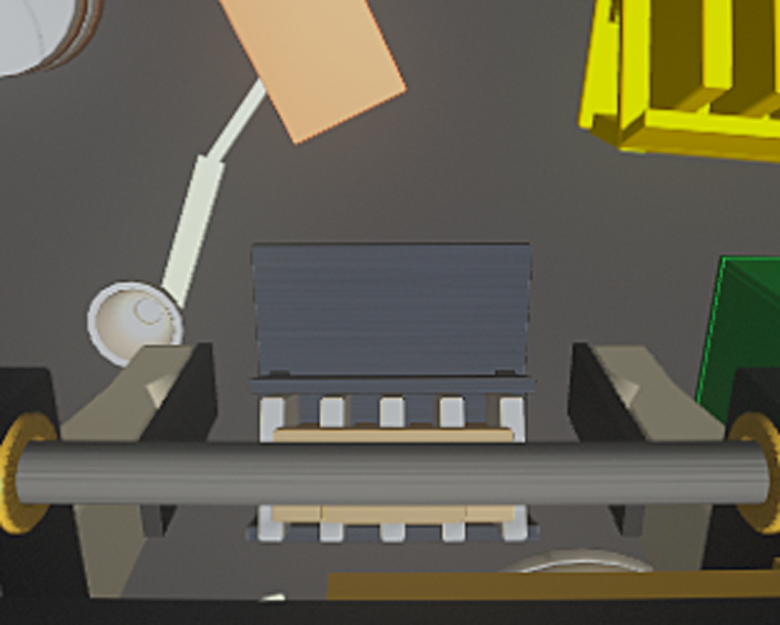

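View pics/z9s.png

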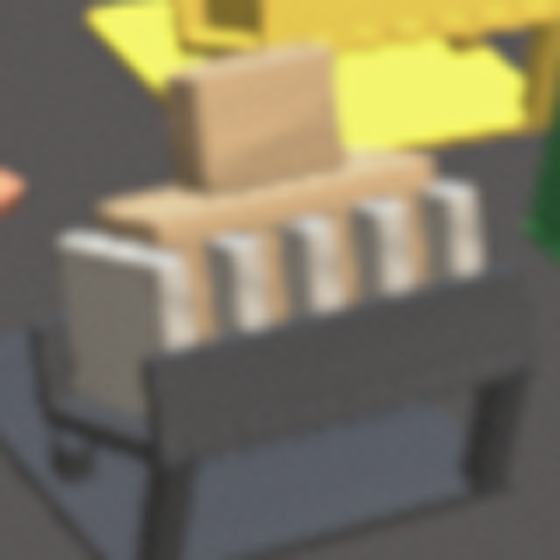

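View pics/topa9.png

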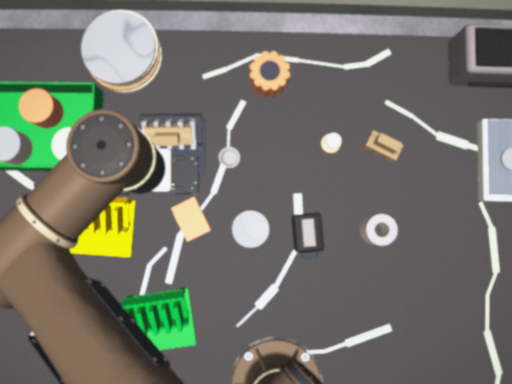

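```bash
python3 -c "
from plant import r
print(r.close_job())"
```

```text
the job is handed in; nothing more can be done
None
```

The four-toothed comb is seated in the grey steel rack, released, with the gripper backed away. I handed the job in at about 11.2 s of the 38 s allowed; it gave no verdict.

- **Method:** The moves could not tilt the tool, so I gripped the handle across its 60 mm length instead of the 24 mm thickness you suggested. I rocked the comb on its tooth edge on the table to lean it about 25°. Then I turned it to the rack's 1.5° yaw and slid it in along the slope. With the comb still held, I pressed until the bar met the slabs, at about 22 N along the slope. I then eased the grip to 6 N so it could settle flat, opened and retreated.
- **Last checks:**
  - **Held, at home:** the tilt measured about 25°. The bar's centre was within about 0.5 mm of the row's centre just before the last few centimetres of insertion, and the bar looked flat on the edges.
  - **After release:** the bar looked centred and still on the slab edges, and contact force was near zero. By eye in the top picture, the three-toothed comb and the other loose things had not moved.
- **Disagreements:** Right after the rocking, single tilt estimates from the low-resolution scene camera scattered from about 8° to 59°, while the wrist-camera estimates averaged about 25°. I relied on the wrist camera. The handle also slipped about 7 to 10 mm in the pads while I rocked it, so I allowed for that in the insertion.

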